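# Fit the clamp knob on the reel counter

### The arm

A 6-joint arm with a two-finger parallel gripper is mounted at the origin on the work surface. World frame = base frame: x ahead of the robot, y to its left, z up, the work surface at z = 0. Lengths are in m, angles in degrees, forces in N, time in s.
With the tool pointing down it reaches from about 0.325 to 1 m from the base axis. Payload 5.1 kg.
Tool frame: the origin (TCP) lies at the very end of the fingers, on their centre line; the grasp point (between the pads) lies 19 mm behind it; z points along the fingers, y is the direction in which the jaws open and shut (so a half turn about z gives the same grasp; the last joint's range is limited). The gripper opens to 85 mm and grips with 20 to 120 N. Pads are 22 mm wide; open, the fingers measure 114 mm over their backs; the gripper's body (76 mm by 85 mm) begins 54 mm behind the grasp point. The pads swing forward as they close: fully open they stand 13 mm farther back than shut.
Start: joints at [61.329, 7.093, 94.555, -0, 78.352, -4.733], TCP at [0.264, 0.594, 0.195] pointing down, gripper open.
Joint ranges: [-149.61, 149.61], [-58.7, 133.49], [1.44, 155.28], [-77.14, 257.14], [18.33, 153.61], [-166.67, 166.67]. Speed limits (degrees/s): [147.25, 147.25, 180, 180, 180, 180].

### API

Orientations are given as [roll, pitch, yaw] about the fixed x, y, z axes, in that order (R = Rz(yaw) Ry(pitch) Rx(roll)).
In Python, from workcell import manip gives the robot as it stands.
- The arm moves only by the tool servo_tool, never from a script. Its argument "increments" is a list of rows, each a list of 2 entries, a list of its own where there are three numbers: the shift along the tool's x, y, z in units of 0.25 m (1.0 is 0.25 m), then the turn, a rotation vector about the tool's x, y, z in units of 2 pi rad (1.0 is 2 pi rad). In form: [[[tx, ty, tz], [wx, wy, wz]], ...]. A call has 1 to 10 rows; each row is the pose to reach, as a shift and turn from the pose measured when the call began, along the tool's axes at that moment, turning the shorter way round; what a row does not reach only later rows make up. A row lasts 1/12 s, in which the tool goes at most 41.7 mm and 7.16 degrees, less where a joint would pass 70% of its speed; a pose out of reach is approached as far as the arm can. A call with a number of a shift or a turn outside -1 to 1 is refused whole. A call with a gripper value outside its range is refused whole. "gripper" is the closure, from 0 (fully open) to 1 (shut), set as the call begins (left out, the last holds). The fingers move at their own pace and stop on an object; "squeeze" is the grip in N (left out, the last holds). Time passes only in rows, so rows that repeat a pose let the fingers close. It gives the time, the measured TCP pose, the force and the opening at its end, in the units of the state.
- manip.read_state(): the state, without advancing time (a new reading comes with each control period).
- manip.read_camera(name): name is "scene" or "top" or "wrist"; returns a dict with "image" (420x560x3 uint8, red, green, blue), "z_map" (420x560 float32, m along the optical axis (not along the pixel's ray), 0 where there is no reading), "mtx" (3x3 intrinsics, pixels), "view" (4x4, takes a point from world to camera coordinates). Camera axes: x right, y up, looking along -z (the intrinsics and any distortion apply to the point x, -y, -z); pixel columns grow to the right and rows downward; lengths in m; the calibration is good to about 2 mm. A picture is of the moment at which its call begins.
- manip.hand_in(): hands the job in, once; it reports no verdict.
The state is a dict: "clock": time; "joint_pos": joint angles; "qvel": joint speeds; "tau": joint torques, N m; "position": TCP position; "eef_rot": TCP orientation; "wrist_force": force on the tool from outside, world axes, zero at the start; "moment": the same for the moment, N m; "finger_gap": finger opening in m.
Only numpy, scipy, OpenCV 4.12 (cv2) and the standard library are available. Lean on these libraries where they do the work, as an engineer would, in place of code of your own. Each camera call takes 0.05 s, during which the arm holds its last target. There are 200 camera calls.

### The job

Take the black clamp knob out of the blue tray and put it on the keyed spindle of the reel counter: press it lightly and turn it slowly until it drops fully home, never pushing hard. Then turn it, with the spindle, until its pointer lines up with the raised mark on the counter, let go and move the gripper clear. Leave the other things where they are.

Things in the scene. Friction and masses are not known exactly. Their poses are not given: they have to be found in the camera images.
- knob_grip (a point): Centre of the grip bar of the loose black plastic clamp knob, upright in the tray: a round foot 48 mm across, 22 mm high, and on it an upright bar 44 long, 14 wide, 30 mm high. On the knob's axis, 37 mm above its underside, 15 mm below its top. z up; x along the bar towards the pointer, a small nose low at one end of the bar that sticks out past the foot. About 0.12 kg.
- knob_foot (a point): Centre of the knob's underside (axes as knob_grip). From here a D-shaped hole goes 18 mm up: 28.4 mm across, its flat 6.2 mm from the axis on the pointer (+x) side.
- knob_pointer (a point): Tip of the knob's pointer nose, 33 mm from its axis, 25 mm above its underside.
- spindle_foot (a point): On the reel counter (grey housing with a white tape reel on it, fixed): centre of the steel shoulder on which the knob's underside rests when home, on the axis of the upright steel spindle. Axes are the housing's, z up, NOT the spindle's. The mark lies from here towards -x.
- mark (a point): Middle of the top of the raised mark, a steel rib 20 mm long pointing at the spindle, 33 to 53 mm from its axis, 1 mm above the shoulder. Axes are the housing's.
- spindle_top (a point): Centre of the spindle's end, 16 mm above spindle_foot; axes are the housing's. D-shaped: 26 mm across, one flat 5 mm from the axis (1.2 mm of play all round in the knob). Its turning position is not given: at the start the flat faces 29 to 115 degrees (0.5 to 2.0 rad) anticlockwise of the mark, seen from above. The end is rigid: it does not yield when pressed.
- counter: The reel counter's housing, 240 x 220 mm, 40 mm high, origin under its middle. Its spindle turns with the seated knob, both ways, against a steady friction of about 0.1 N m, no spring, and stays where it is left. A knob pressed on its end with 5 to 8 N does not carry it round, hard pressing may (and over 35 N harms it). The knob drops when its pointer is within about 6 degrees of the way the flat faces.
- tray_mid (a point): centre of the floor (upper side, 4 mm above the bench) of the blue plastic tray, 200 x 260 mm with walls 25 mm high, fixed to the bench
- collar: a plain steel ring, 44 mm across, 14 mm high, lying in the tray; origin at the centre of its underside; to be left alone
- hub_cap: a round grey plastic cap, 48 mm across, 18 mm high, lying in the tray; origin at the centre of its underside; to be left alone
- jar: a whitish plastic jar with a lid, 60 mm across, 80 mm high, on the bench; origin at the centre of its underside; to be left alone
- carton: a small cardboard box 80 x 110 x 60 mm high on the bench; origin at the centre of its underside; to be left alone
- screwdriver: a screwdriver lying on the bench; origin under its middle; to be left alone
- reel_core: a white plastic ring, 80 mm across, 20 mm high, flat on the bench; origin at the centre of its underside; to be left alone
Not all that is in view belongs to the job. What is meant by the part that bears knob_grip is not orange, and is the smaller of those in its own colour.

How it is judged (in metres and radians):
On the way:
1. the knob has dropped fully home on the spindle, its underside on the shoulder (z of knob_foot in the frame of spindle_foot below 0.003 m and horizontal distance between knob_foot and spindle_foot below 0.003 m and angle between knob_foot's own z axis and vertical below 0.06 rad), for 0.2 s.
At the end, for the whole second after the job is handed in: The knob stands released and at rest on the spindle, its underside within 3 mm of the shoulder and of the axis and not tilted, its pointer tip within 7.5 mm (about 13 degrees) of the line of the raised mark and on the mark's side (all of step 1 and y of knob_pointer in the frame of spindle_foot between -0.0075 and 0.0075 m and x of knob_pointer in the frame of spindle_foot below -0.02 m and linear speed of knob below 0.01 m/s and contact force between knob and the fingers below 0.05 N); the robot touches nothing.
It fails at once if the knob is pushed against the counter or its spindle with more than 35 N (contact force between knob and counter above 35 N).
It fails at once if one of the other loose things (collar, cap, jar, carton, screwdriver, reel core) is shifted by more than 30 mm (distance of any of collar, hub_cap, jar, carton, screwdriver, reel_core from where it was at the start of the episode above 0.03 m).
It also fails if it takes over 64 s, if anything falls off the work surface, if the arm or the gripper's body presses on something with over 40 N, if the wrist force passes 120 N, or if a joint passes its speed limit or range.

## Working session

There is one attempt and no reset: what is moved stays moved. The work goes in short steps, Python scripts to look and compute and a tool call to move; the robot and the scene stay as the last step left them, time stands still between calls to the robot, and variables do not carry over. Pictures are saved under pics/ and viewed, about 8 in all and at most 12, crops included, and the job is handed in when it is done.

Besides the shell and the picture viewer there is one more tool, called after "Request:" in YAML: its name, and indented under it one key for each argument. servo_tool: Moves the arm, as the interface text tells. Shifts and turns lie within -1 to 1; 1 stands for 0.25 m of shift or 2 pi rad of turn. Its arguments: {"type":"object","properties":{"increments":{"type":"array"},"gripper":{"type":"number"},"squeeze":{"type":"number"}},"required":["increments"]}

```bash
mkdir -p pics; ls; cat > h.py <<'E'
import numpy as np, cv2
from workcell import manip
from scipy.spatial.transform import Rotation as R
def snap(name, f=None):
    c=manip.read_camera(name)
    if f: cv2.imwrite(f'pics/{f}.png', c['image'][:,:,::-1])
    return c
def cloud(c):  # world xyz per pixel
    K=c['mtx'];z=c['z_map'];v,u=np.mgrid[:z.shape[0],:z.shape[1]]
    p=np.stack([(u-K[0,2])/K[0,0]*z,-(v-K[1,2])/K[1,1]*z,-z],-1)
    V=np.linalg.inv(c['view']);w=p@V[:3,:3].T+V[:3,3];w[z<=0]=np.nan
    return w
def ray(c,u,v,h): # pixel -> point on plane z=h
    K=c['mtx'];V=np.linalg.inv(c['view'])
    d=V[:3,:3]@np.array([(u-K[0,2])/K[0,0],-(v-K[1,2])/K[1,1],-1.]);o=V[:3,3]
    return o+d*(h-o[2])/d[2]
def proj(c,P):
    q=c['view'][:3,:3]@np.array(P)+c['view'][:3,3];K=c['mtx']
    return K[0,0]*q[0]/-q[2]+K[0,2],K[1,1]*q[1]/q[2]+K[1,2]
def state():
    s=manip.read_state();print({k:np.round(s[k],4).tolist() for k in('clock','position','eef_rot','wrist_force','moment','finger_gap','joint_pos')});return s
E
python3 - <<'E'
from h import *
s=state()
a=snap('top','top0');b=snap('scene','sc0')
for c in(a,b): print(c['mtx'].round(1).tolist(),np.linalg.inv(c['view']).round(3).tolist(), [k for k in c], (c['z_map']>0).mean())
im=np.vstack([cv2.imread('pics/top0.png'),cv2.imread('pics/sc0.png')])
cv2.imwrite('pics/both0.png',cv2.resize(np.hstack([cv2.imread('pics/top0.png'),cv2.imread('pics/sc0.png')]),(800,300)))
E
```

```text
pics
{'clock': 0.0, 'position': [0.2634, 0.5935, 0.1935], 'eef_rot': [-179.8809, -0.0104, 156.0599], 'wrist_force': [-0.6264, 0.7372, -0.7319], 'moment': [0.0251, 0.0421, -0.0122], 'finger_gap': 0.0855, 'joint_pos': [61.3291, 7.1332, 94.6347, 0.0005, 78.3516, -4.7309]}
[[391.0, 0.0, 283.3], [0.0, 391.0, 215.5], [0.0, 0.0, 1.0]] [[0.015, 0.988, -0.151, 0.394], [-1.0, 0.016, 0.005, -0.064], [0.007, 0.151, 0.989, 1.137], [0.0, 0.0, 0.0, 1.0]] ['image', 'z_map', 'mtx', 'view'] 0.9958035714285715
[[504.5, 0.0, 289.5], [0.0, 504.5, 211.9], [0.0, 0.0, 1.0]] [[-0.818, -0.466, 0.336, 0.966], [0.574, -0.652, 0.495, 0.546], [-0.012, 0.598, 0.801, 1.05], [0.0, 0.0, 0.0, 1.0]] ['image', 'z_map', 'mtx', 'view'] 0.9961267006802721
```

View pics/top0.png

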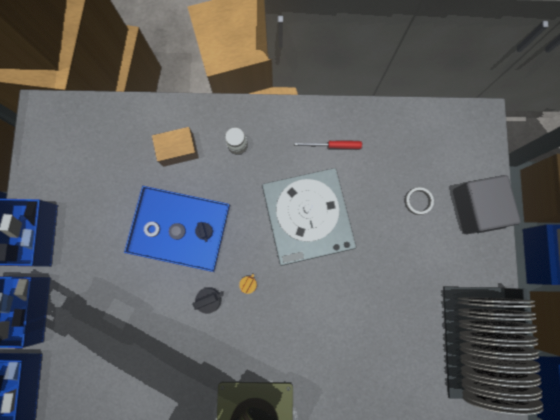

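View pics/sc0.png

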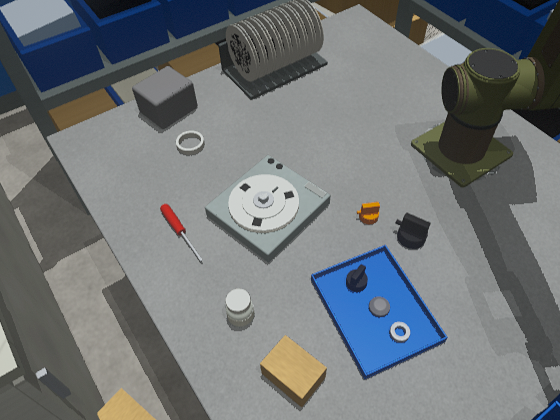

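Candidates (top-view pixels): the small black knob in the tray (204,231), a larger black knob on the bench (208,299), an orange knob on the bench (248,284) and a grey cap in the tray (177,231). I choose (204,231): black, the smaller of the two black ones, and in the tray. Next I measure it in both views and check with a close crop.

```bash
python3 - <<'E'
from h import *
a=snap('top');b=snap('scene')
def crop(c,u,v,r,n): return cv2.resize(c['image'][v-r:v+r,u-r:u+r,::-1],(n,n),interpolation=cv2.INTER_CUBIC)
cv2.imwrite('pics/crop1.png',np.vstack([np.hstack([crop(a,204,231,25,300),crop(b,358,277,30,300)]),np.hstack([crop(a,305,210,28,300),crop(b,264,198,40,300)])]))
for n,c,(u,v) in(('top',a,(204,231)),('scene',b,(358,277))):
    w=cloud(c);g=c['image'].max(2)
    m=np.zeros(g.shape,bool);m[v-25:v+25,u-25:u+25]=1
    m&=(c['image'][:,:,2]<70)
    z=w[...,2]
    print(n,'dark px',m.sum(),'z max',np.nanmax(z[m]),np.percentile(z[m],[5,25,50,75,95]).round(4))
    t=m&(z>0.045); P=w[t][:,:2].astype(np.float32)
    print(' bar n',len(P),'rect',cv2.minAreaRect(P),'mean',P.mean(0))
    f=m&(z>.015)&(z<.035);P=w[f]
    print(' foot',len(P),P.mean(0).round(4),cv2.minEnclosingCircle(P[:,:2].astype(np.float32)))
# spindle in both views
for n,c,(u,v) in(('top',a,(307,211)),('scene',b,(264,198))):
    w=cloud(c);r=14
    print(n);print((w[v-r:v+r:2,u-r:u+r:2,2]*1000).round(0).astype(int))
    hw=(w[...,2]>.036)&(w[...,2]<.042); hw[:150]=0 if n=='top' else hw[:150]
E
```

```text
top dark px 34 z max 0.05678396651191431 [0.0275 0.0326 0.0427 0.0525 0.0559]
 bar n 14 rect ((0.5141718983650208, 0.1517445147037506), (0.03640230372548103, 0.007884366437792778), 6.403106212615967) mean [0.51084983 0.1513302 ]
 foot 11 [0.5139 0.1513 0.0302] ((0.5149540901184082, 0.1516648828983307), 0.018008306622505188)
scene dark px 339 z max 0.060297722942013965 [nan nan nan nan nan]
 bar n 94 rect ((0.5204392671585083, 0.15837638080120087), (0.04187599942088127, 0.014125965535640717), 18.155437469482422) mean [0.520575   0.15911569]
 foot 170 [0.5247 0.1615 0.0253] ((0.5197309255599976, 0.15890590846538544), 0.02424350567162037)
top
[[                  57                   55                   55
                    55                   56                   55
                    55                   53                   56
                    52                   53                   54
                    51                   57]
 [                  57                   53                   56
                    52                   50                   54
                 
[... 7456 characters left out ...]
    55                   57]
 [                  55                   58                   56
                    53                   55                   58
                    56                   56                   58
                    56                   58                   54
                    60                   55]
 [                  55                   57                   55
                    57                   56                   56
                    56                   60                   59
                    58                   51 -9223372036854775808
                    54                   54]]<stdin>:18: RuntimeWarning: invalid value encountered in cast
```

View pics/crop1.png

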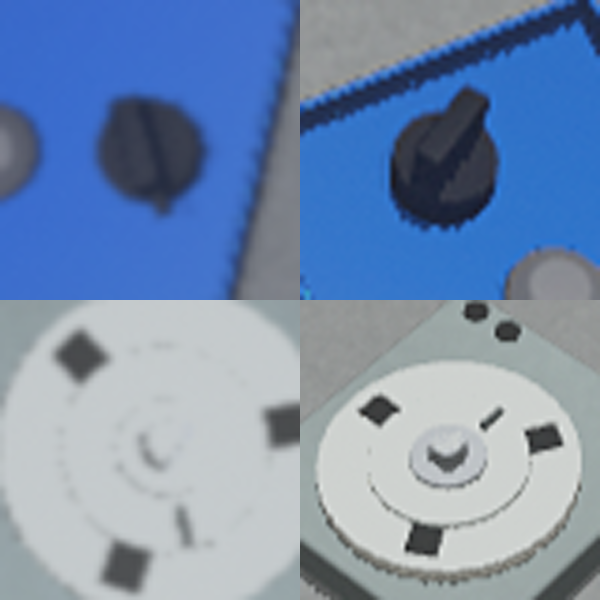

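The crop confirms it: the left frames show the small black knob in the tray with its nose toward the robot and slightly to −y. The lower frames show the D spindle, and the rib's dark side on the robot side (top crop (183,525), scene crop (490,415)). Bar heights of 56–60 mm agree with the 56 mm expected. I move over the knob for close wrist views.

```bash
cat >> h.py <<'E'
def plan(pos,yaw,n=1,roll=180,pitch=0):
    "shift/turn units from measured pose to target"
    s=manip.read_state();R0=R.from_euler('xyz',s['eef_rot'],degrees=True);R1=R.from_euler('xyz',[roll,pitch,yaw],degrees=True)
    sh=R0.inv().apply(np.array(pos)-s['position'])/.25;rv=(R0.inv()*R1).as_rotvec()/(2*np.pi)
    print('shift',sh.round(4).tolist(),'turn',rv.round(4).tolist())
E
python3 -c "
from h import *
plan([.51,.155,.26],18)"
```

```text
shift [-1.6129, -1.2042, -0.2625] turn [-0.0001, 0.0002, 0.3835]
```

Request:
servo_tool:
  increments:
    - [[-0.8,-0.58,-0.15],[0,0,0.19]]
    - [[-0.8,-0.58,-0.15],[0,0,0.19]]
    - [[-0.8,-0.58,-0.15],[0,0,0.19]]
    - [[-0.8,-0.58,-0.15],[0,0,0.19]]
    - [[-0.8,-0.58,-0.15],[0,0,0.19]]
    - [[-0.8,-0.58,-0.15],[0,0,0.19]]
    - [[-0.8,-0.58,-0.15],[0,0,0.19]]
    - [[-0.8,-0.58,-0.15],[0,0,0.19]]
    - [[-0.8,-0.58,-0.15],[0,0,0.19]]
    - [[-0.8,-0.58,-0.15],[0,0,0.19]]

```text
clock: 1.03
position: [0.3877, 0.3795, 0.2316]
eef_rot: [-180.0, 0.1, 87.3]
wrist_force: [0.8, 0.3, -0.6]
finger_gap: 0.0852
```

```bash
python3 -c "
from h import *
state();plan([.50,.155,.26],18)"
```

```text
{'clock': 1.0333, 'position': [0.3877, 0.3795, 0.2316], 'eef_rot': [-179.956, 0.0713, 87.2956], 'wrist_force': [0.7742, 0.256, -0.6184], 'moment': [0.0267, 0.0209, -0.0333], 'finger_gap': 0.0852, 'joint_pos': [38.7293, -7.7177, 105.778, -0.0246, 82.0198, 41.4371]}
shift [-0.876, 0.4908, -0.1131] turn [0.0, 0.0002, 0.1925]
```

Request:
servo_tool:
  increments:
    - [[-0.88,0.49,-0.11],[0,0,0.1925]]
    - [[-0.88,0.49,-0.11],[0,0,0.1925]]
    - [[-0.88,0.49,-0.11],[0,0,0.1925]]
    - [[-0.88,0.49,-0.11],[0,0,0.1925]]
    - [[-0.88,0.49,-0.11],[0,0,0.1925]]
    - [[-0.88,0.49,-0.11],[0,0,0.1925]]
    - [[-0.88,0.49,-0.11],[0,0,0.1925]]
    - [[-0.88,0.49,-0.11],[0,0,0.1925]]
    - [[-0.88,0.49,-0.11],[0,0,0.1925]]
    - [[-0.88,0.49,-0.11],[0,0,0.1925]]

```text
clock: 1.87
position: [0.4998, 0.1534, 0.259]
eef_rot: [180.0, 0.1, 17.6]
wrist_force: [-0.1, -0.0, 0.6]
finger_gap: 0.0854
```

```bash
python3 -c "
from h import *
state();c=snap('wrist','w1');V=np.linalg.inv(c['view']);print(V.round(3).tolist(),c['mtx'].round(1).tolist())
print(proj(c,[.518,.156,.056]),proj(c,manip.read_state()['position']))"
```

```text
{'clock': 1.8667, 'position': [0.4998, 0.1534, 0.259], 'eef_rot': [179.9552, 0.0869, 17.602], 'wrist_force': [-0.0772, -0.0037, 0.6428], 'moment': [0.006, -0.0204, 0.0621], 'finger_gap': 0.0854, 'joint_pos': [11.2088, -11.016, 106.0692, -0.0544, 85.0282, 83.6115]}
[[0.301, 0.921, 0.247, 0.562], [-0.953, 0.291, 0.079, 0.174], [0.001, -0.26, 0.966, 0.439], [0.0, 0.0, 0.0, 1.0]] [[333.8, 0.0, 275.1], [0.0, 333.8, 211.7], [0.0, 0.0, 1.0]]
(np.float64(278.47578772754827), np.float64(164.96632957785846)) (np.float64(276.6865408764378), np.float64(240.98175640354296))
```

View pics/w1.png

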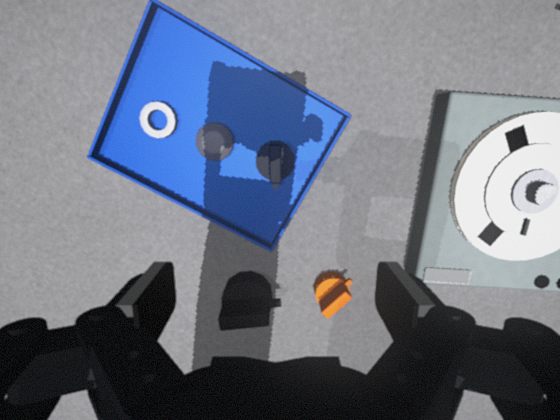

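Wrist view: the knob is at (275,160) in the shadowed tray (predicted (278,165)), its bar nearly along the image vertical with the nose downward. Now I measure the bar top from wrist depth and rays, and by triangulating with the scene view.

```bash
cat > k.py <<'E'
from h import *
for n,(u,v),r in(('wrist',(275,160),26),('scene',(358,277),26),('top',(204,231),14)):
    c=snap(n);w=cloud(c);h=cv2.cvtColor(c['image'],cv2.COLOR_RGB2HSV)
    im=c['image'].astype(int)
    m=np.zeros(h.shape[:2],bool);m[v-r:v+r,u-r:u+r]=1;box=m.copy()
    m&=(im[...,2]-im[...,0]<25)&(im.max(2)<90)&((w[...,2]>.008)|np.isnan(w[...,2]))
    n_,lab,st,ce=cv2.connectedComponentsWithStats(m.astype(np.uint8));k=1+st[1:,4].argmax();m=lab==k
    z=w[...,2];t=m&(z>.048)&(z<.064);P=w[t]
    t=cv2.morphologyEx(t.astype(np.uint8),cv2.MORPH_CLOSE,np.ones((3,3)))
    cs,_=cv2.findContours(t,0,1);q=max(cs,key=cv2.contourArea).reshape(-1,2)
    Q=np.array([ray(c,*p,.056)[:2] for p in q],np.float32)
    print(n,m.sum(),'top z med',np.median(P[:,2]).round(4),'bar rect',cv2.minAreaRect(Q),'mom centre px',cv2.minAreaRect(q)[0])
    f=m&(z>.018)&(z<.033);P=w[f];print('  foot circ',cv2.minEnclosingCircle(P[:,:2].astype(np.float32)),np.median(P[:,2]))
    D=w[m][:,:2];D=D[~np.isnan(D[:,0])]; c0=cv2.minAreaRect(Q)[0]; d=np.linalg.norm(D-np.array(c0),axis=1);far=D[d>np.percentile(d,98)];print('  far (nose)',far.mean(0).round(4),'ang',np.degrees(np.arctan2(*(far.mean(0)-c0)[::-1])).round(1),d.max().round(4))
E
python3 k.py
```

```text
wrist 197 top z med 0.0566 bar rect ((0.5166102647781372, 0.15934547781944275), (0.03886213153600693, 0.012718874961137772), 17.460283279418945) mom centre px (275.5, 165.0)
  foot circ ((0.51349276304245, 0.15918603539466858), 0.023258624598383904) 0.026837008003963686
  far (nose) [0.4923 0.1516] ang -162.4 0.0262
scene 394 top z med 0.0554 bar rect ((0.5215070843696594, 0.15940120816230774), (0.04528721421957016, 0.015249483287334442), 19.510042190551758) mom centre px (357.6013488769531, 272.3581237792969)
  foot circ ((0.515317440032959, 0.1589837521314621), 0.027780424803495407) 0.025952928813803067
  far (nose) [0.5025 0.1537] ang -163.2 0.0337
top 261 top z med 0.0539 bar rect ((0.5157653093338013, 0.15791571140289307), (0.04112536087632179, 0.014773335307836533), 20.742887496948242) mom centre px (201.3500213623047, 229.5500030517578)
  foot circ ((0.5137369632720947, 0.15864405035972595), 0.02422855980694294) 0.025258120128514472
  far (nose) [0.5067 0.0991] ang -98.7 0.0603
```

```bash
python3 -c "
from h import *
plan([.517,.159,.14],18.5)"
```

```text
shift [0.0729, 0.0021, 0.4763] turn [0.0001, 0.0002, -0.001]
```

Request:
servo_tool:
  increments:
    - [[0.07,-0.002,0.476],[0,0,-0.0025]]
    - [[0.07,-0.002,0.476],[0,0,-0.0025]]
    - [[0.07,-0.002,0.476],[0,0,-0.0025]]
    - [[0.07,-0.002,0.476],[0,0,-0.0025]]
    - [[0.07,-0.002,0.476],[0,0,-0.0025]]
    - [[0.07,-0.002,0.476],[0,0,-0.0025]]

```text
clock: 2.57
position: [0.5171, 0.1601, 0.1424]
eef_rot: [179.9, -0.1, 19.1]
wrist_force: [1.2, -0.1, -0.3]
finger_gap: 0.0851
```

```bash
python3 - <<'E'
from h import *
state();c=snap('wrist','w2');u,v=map(int,proj(c,[.517,.159,.056]));print(u,v)
cv2.imwrite('pics/w2c.png',cv2.resize(c['image'][max(0,v-60):v+60,u-80:u+80,::-1],(800,600),interpolation=cv2.INTER_CUBIC))
w=cloud(c);z=w[...,2];m=(z>.047)&(z<.066)&(np.hypot(w[...,0]-.517,w[...,1]-.159)<.032)&(c['image'].max(2)<110)
q=np.argwhere(m)[:,::-1];Q=np.array([ray(c,*p,.056)[:2] for p in q],np.float32)
print(len(q),np.median(z[m]),cv2.minAreaRect(Q),Q.mean(0))
f=(z>.02)&(z<.032)&(np.hypot(w[...,0]-.517,w[...,1]-.159)<.027);P=w[f][:,:2].astype(np.float32);print(f.sum(),cv2.minEnclosingCircle(P))
E
```

```text
{'clock': 2.5667, 'position': [0.5171, 0.1601, 0.1424], 'eef_rot': [179.9285, -0.0685, 19.0926], 'wrist_force': [1.2326, -0.1025, -0.2918], 'moment': [-0.0551, -0.0252, 0.0044], 'finger_gap': 0.0851, 'joint_pos': [11.5559, -4.5231, 111.5267, -0.0647, 72.9191, 82.4824]}
277 205
881 0.056688898244869834 ((0.5188653469085693, 0.1600656658411026), (0.04471098631620407, 0.013231470249593258), 18.764760971069336) [0.5192585  0.16040775]
1393 ((0.518113911151886, 0.16008900105953217), 0.02453700080513954)
```

View pics/w2c.png

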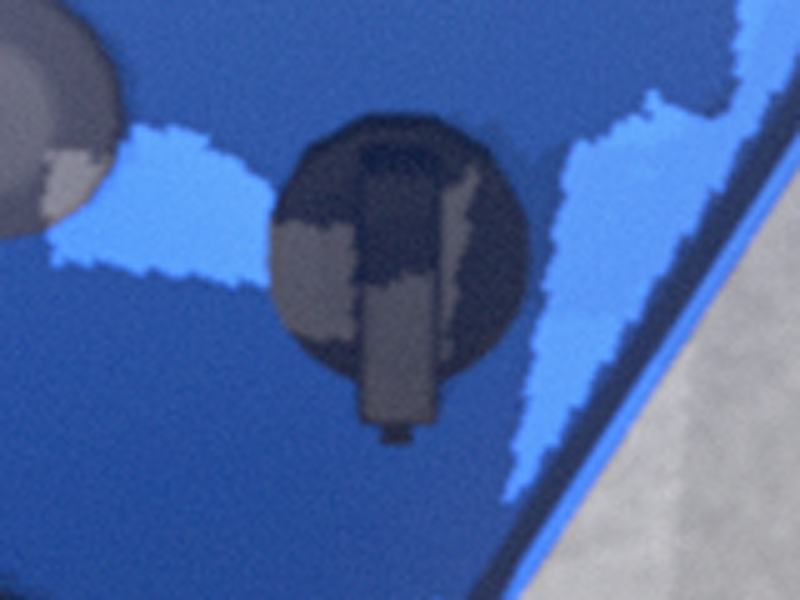

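Crop: the knob fills the middle (bar (400,290), nose at the bottom (397,435)), the cap is clear at left, and the tray wall is at lower right. Measured: bar 44.7×13.2 mm, top 56.7 mm, centre (0.5185,0.160), yaw 18.8°, all matching the description. I descend with the fingers partly closed.

```bash
python3 -c "
from h import *
plan([.5185,.160,.031],18.8)"
```

```text
shift [0.0008, 0.0011, 0.45] turn [0.0002, -0.0006, 0.0008]
```

Request:
servo_tool:
  increments:
    - [[0.005,0.003,0.15],[0,0,0.001]]
    - [[0.005,0.003,0.3],[0,0,0.001]]
    - [[0.005,0.003,0.4],[0,0,0.001]]
    - [[0.005,0.003,0.445],[0,0,0.001]]
    - [[0.005,0.003,0.445],[0,0,0.001]]
    - [[0.005,0.003,0.445],[0,0,0.001]]
    - [[0.005,0.003,0.445],[0,0,0.001]]
  gripper: 0.35

```text
clock: 3.2
position: [0.5222, 0.1604, 0.0356]
eef_rot: [179.9, -0.5, 18.7]
wrist_force: [-0.3, 0.2, 0.1]
finger_gap: 0.0553
```

```bash
python3 -c "
from h import *
state();plan([.5185,.160,.031],18.8)"
```

```text
{'clock': 3.2, 'position': [0.5222, 0.1604, 0.0356], 'eef_rot': [179.8774, -0.5111, 18.7268], 'wrist_force': [-0.2512, 0.1518, 0.061], 'moment': [0.0474, -0.0383, 0.0115], 'finger_gap': 0.0553, 'joint_pos': [11.4805, 2.6423, 115.6113, -0.0652, 61.2239, 82.7853]}
shift [-0.0147, -0.0031, 0.0181] turn [0.0003, -0.0014, -0.0002]
```

Request:
servo_tool:
  increments:
    - [[-0.0147,-0.003,0.018],[0,-0.0014,0]]
    - [[-0.0147,-0.003,0.018],[0,-0.0014,0]]
    - [[-0.0147,-0.003,0.018],[0,-0.0014,0]]

```text
clock: 3.45
position: [0.5194, 0.1602, 0.0323]
eef_rot: [179.9, -0.1, 18.7]
wrist_force: [-0.3, -0.3, 0.3]
finger_gap: 0.0556
```

Request:
servo_tool:
  increments:
    - [[0,0,0],[0,0,0]]
    - [[0,0,0],[0,0,0]]
    - [[0,0,0],[0,0,0]]
    - [[0,0,0],[0,0,0]]
    - [[0,0,0],[0,0,0]]
    - [[0,0,0],[0,0,0]]
  gripper: 1
  squeeze: 50

```text
clock: 3.95
position: [0.5193, 0.1602, 0.0322]
eef_rot: [179.9, -0.1, 18.7]
wrist_force: [-0.5, 0.2, -0.4]
finger_gap: 0.0001
```

```bash
python3 -c "
from h import *
state();plan([.5185,.160,.031],18.8)"
```

```text
{'clock': 3.95, 'position': [0.5193, 0.1602, 0.0322], 'eef_rot': [179.8618, -0.1174, 18.7297], 'wrist_force': [-0.4721, 0.1897, -0.4341], 'moment': [-0.0059, 0.0562, -0.017], 'finger_gap': 0.0001, 'joint_pos': [11.55, 2.8162, 115.7976, -0.1396, 61.2524, 82.8875]}
shift [-0.0033, -0.0005, 0.0049] turn [0.0004, -0.0003, -0.0002]
```

The fingers shut on nothing (gap 0), so I look.

```bash
python3 - <<'E'
from h import *
c=snap('wrist');d=snap('scene');w=cloud(c)
print(proj(c,manip.read_state()['position']))
A=c['image'][...,::-1];B=d['image'][180:330,260:460,::-1]
cv2.imwrite('pics/miss.png',np.hstack([cv2.resize(A,(400,300)),cv2.resize(B,(400,300))]))
E
```

```text
(np.float64(277.09034625286125), np.float64(240.9783377418192))
```

View pics/miss.png

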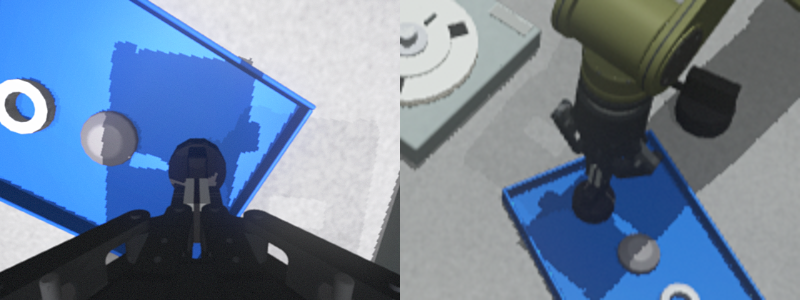

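```bash
python3 - <<'E'
from h import *
c=snap('wrist');w=cloud(c)
cv2.imwrite('pics/miss2.png',cv2.resize(c['image'][180:320,200:350,::-1],(640,600),interpolation=cv2.INTER_CUBIC))
# where is the surface, tool-aligned coords about TCP
s=manip.read_state();t=R.from_euler('xyz',s['eef_rot'],degrees=True)
L=t.inv().apply((w-s['position']).reshape(-1,3)).reshape(w.shape)*1000
for v in range(196,300,6): print(v,[tuple(L[v,u].round(0).astype(int)) for u in (262,270,277,284,292)])
E
```

```text
196 [(np.int64(21), np.int64(-9), np.int64(24)), (np.int64(22), np.int64(-4), np.int64(18)), (np.int64(22), np.int64(0), np.int64(19)), (np.int64(22), np.int64(4), np.int64(18)), (np.int64(20), np.int64(10), np.int64(27))]
202 [(np.int64(21), np.int64(-9), np.int64(8)), (np.int64(22), np.int64(-4), np.int64(5)), (np.int64(22), np.int64(0), np.int64(5)), (np.int64(22), np.int64(4), np.int64(4)), (np.int64(20), np.int64(9), np.int64(10))]
208 [(np.int64(18), np.int64(-9), np.int64(5)), (np.int64(20), np.int64(-4), np.int64(-4)), (np.int64(20), np.int64(0), np.int64(-3)), (np.int64(20), np.int64(4), np.int64(-3)), (np.int64(18), np.int64(9), np.int64(5))]
214 [(np.int64(14), np.int64(-9), np.int64(6)), (np.int64(21), np.int64(-4), np.int64(-17)), (np.int64(20), np.int64(0), np.int64(-14)), (np.int64(20), np.int64(3), np.int64(-16)), (np.int64(15), np.int64(9), np.int64(5))]
220 [(np.int64(11), np.int64(-9), np.int64(4)), (np.int64(20), np.int64(-4), np.int64(-24)), (np.int64(-9223372036854775808), np.int64(-9223372036854775808), np.int64(-9223372036854775808)), (np.int64(19), np.int64(3
[... 2341 characters left out ...]
t64(-78)), (np.int64(11), np.int64(-3), np.int64(-75)), (np.int64(10), np.int64(-1), np.int64(-74)), (np.int64(10), np.int64(2), np.int64(-74)), (np.int64(12), np.int64(5), np.int64(-78))]
292 [(np.int64(12), np.int64(-5), np.int64(-82)), (np.int64(9), np.int64(-3), np.int64(-75)), (np.int64(9), np.int64(-1), np.int64(-75)), (np.int64(12), np.int64(2), np.int64(-82)), (np.int64(12), np.int64(4), np.int64(-81))]
298 [(np.int64(13), np.int64(-5), np.int64(-87)), (np.int64(7), np.int64(-3), np.int64(-76)), (np.int64(5), np.int64(-1), np.int64(-73)), (np.int64(13), np.int64(2), np.int64(-87)), (np.int64(12), np.int64(4), np.int64(-85))]<stdin>:7: RuntimeWarning: invalid value encountered in cast
```

View pics/miss2.png

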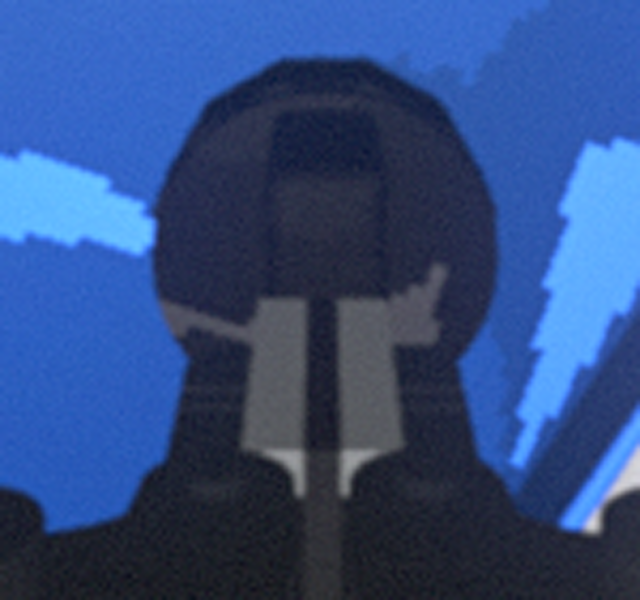

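The crop shows the bar (330,200) with its top 24 mm above the reported TCP level. The light pads only begin at (320,300), 43 mm behind the reported TCP, so the fingers shut in air above the bar. The reported TCP and the real fingertips disagree by about 43 mm along z. I check with the scene camera before going lower.

```bash
python3 - <<'E'
from h import *
s=manip.read_state();t=R.from_euler('xyz',s['eef_rot'],degrees=True)
for n in('scene','wrist'):
    w=cloud(snap(n)).reshape(-1,3);L=t.inv().apply(w-s['position'])*1000
    L=L[~np.isnan(L[:,0])];L=L[(abs(L[:,0])<24)&(abs(L[:,1])<35)&(L[:,2]>-110)]
    print(n)
    for a in range(-110,40,6):
        q=L[(L[:,2]>=a)&(L[:,2]<a+6)]
        if len(q)>3: print(a,len(q),np.percentile(q[:,0],[3,50,97]).round(0),np.percentile(q[:,1],[3,50,97]).round(0))
E
```

```text
scene
-110 36 [-8. 13. 18.] [-34.  -7.  34.]
-104 34 [-9. 11. 16.] [-31. -13.  34.]
-98 65 [-8.  7. 13.] [-32. -18.  30.]
-92 61 [-7. 11. 14.] [-29. -12.  33.]
-86 39 [-3.  9. 14.] [-16.   5.  26.]
-80 15 [ 4. 10. 13.] [-19.   3.  17.]
-74 11 [ 6. 10. 12.] [-11.   1.   8.]
-68 21 [ 4.  9. 11.] [-11.  -3.  14.]
-62 18 [ 0.  8. 11.] [-12.  -4.  15.]
-56 18 [ 2.  8. 11.] [-10.   2.  14.]
-50 16 [ 3. 10. 12.] [-11.  -0.  11.]
-44 6 [ 7.  9. 11.] [-5. -1.  7.]
-32 6 [ 5. 17. 19.] [-4. -2.  4.]
-26 43 [-3. 10. 21.] [-4.  2.  9.]
-20 21 [-13.  16.  21.] [-5. -4.  8.]
-14 9 [-12.  18.  22.] [-5. -4.  2.]
-8 20 [-17.  13.  20.] [-5. -4.  8.]
-2 38 [-17.   2.  21.] [-17.  -4.  24.]
4 154 [-19.   3.  22.] [-20.  -6.  24.]
10 27 [-22.  14.  23.] [-21. -11.  20.]
16 32 [ 2. 18. 22.] [-21.  -1.  23.]
22 131 [-22.  11.  23.] [-33. -20.  34.]
28 112 [-21.   9.  23.] [-34. -19.  34.]
wrist
-110 3439 [-4. 12. 18.] [-35.   7.  34.]
-104 2130 [-8. 11. 17.] [-34.   3.  34.]
-98 4345 [-8.  7. 13.] [-34.   4.  33.]
-92 2707 [-8. 12. 14.] [-34.   1.  32.]
-86 1706 [-7. 12. 14.] [-26.   1.  24.]
-80 824 [-10.   7.  13.] [-17.  -1.  11.]
-74 332 [-2. 11. 12.] [-7. -1.  5.]
-68 442 [ 7. 11. 12.] [-14.  -1.  12.]
-62 438 [ 7.  8. 12.] [-14.  -1.  12.]
-56 378 [ 7.  8. 12.] [-14.  -2.  12.]
-50 313 [ 7. 11. 12.] [-13.  -1.  11.]
-44 65 [ 7. 11. 12.] [-10.  -0.   9.]
-32 4 [10. 11. 18.] [-3. -2. -0.]
-26 911 [ 5. 13. 20.] [-7. -0.  6.]
-20 83 [19. 20. 21.] [-7. -1.  6.]
-14 81 [19. 20. 21.] [-6. -1.  6.]
-8 63 [19. 20. 21.] [-7. -1.  6.]
-2 84 [-13.  20.  20.] [-21.  -2.  16.]
4 2667 [-13.   3.  21.] [-22.  -1.  21.]
10 163 [ 7. 20. 22.] [-23.  -2.  20.]
16 124 [ 7. 20. 22.] [-21.  -1.  21.]
22 2471 [-22.  10.  23.] [-34.  -2.  34.]
28 518 [-22.  12.  23.] [-34.  21.  34.]
```

Both cameras agree: the fingertips end 43 mm behind the reported TCP, i.e. true tip z = reported z + 0.043, with no offset in x or y. I open, go 45 mm lower and re-grip.

Request:
servo_tool:
  increments:
    - [[0,0,0],[0,0,0]]
    - [[0,0,0],[0,0,0]]
    - [[0,0,0],[0,0,0]]
    - [[-0.003,0,0.04],[0,0,0]]
    - [[-0.003,0,0.08],[0,0,0]]
    - [[-0.003,0,0.12],[0,0,0]]
    - [[-0.003,0,0.15],[0,0,0]]
    - [[-0.003,0,0.17],[0,0,0]]
    - [[-0.003,0,0.17],[0,0,0]]
    - [[-0.003,0,0.17],[0,0,0]]
  gripper: 0.35

```text
clock: 5.03
position: [0.5184, 0.1598, -0.0109]
eef_rot: [179.9, -0.1, 18.7]
wrist_force: [0.1, -0.5, 0.1]
finger_gap: 0.0553
```

```bash
python3 -c "
from h import *
state();plan([.5185,.160,-.012],18.8)"
```

```text
{'clock': 5.0333, 'position': [0.5184, 0.1598, -0.0109], 'eef_rot': [179.8675, -0.0573, 18.7319], 'wrist_force': [0.0655, -0.5144, 0.1096], 'moment': [0.0127, 0.0325, -0.0049], 'finger_gap': 0.0553, 'joint_pos': [11.5312, 6.3508, 116.907, -0.1488, 56.6689, 82.881]}
shift [0.0007, -0.0007, 0.0046] turn [0.0004, -0.0002, -0.0002]
```

Request:
servo_tool:
  increments:
    - [[0,0,0],[0,0,0]]
    - [[0,0,0],[0,0,0]]
    - [[0,0,0],[0,0,0]]
    - [[0,0,0],[0,0,0]]
    - [[0,0,0],[0,0,0]]
    - [[0,0,0],[0,0,0]]
  gripper: 1
  squeeze: 50

```text
clock: 5.53
position: [0.5192, 0.16, -0.01]
eef_rot: [179.9, -0.2, 18.7]
wrist_force: [0.0, -0.8, 4.3]
finger_gap: 0.0131
```

```bash
python3 -c "
from h import *
state();plan([.5185,.160,.13],18.8)"
```

```text
{'clock': 5.5333, 'position': [0.5192, 0.16, -0.01], 'eef_rot': [179.865, -0.1543, 18.7293], 'wrist_force': [0.0047, -0.7805, 4.3422], 'moment': [0.1287, 0.1133, 0.078], 'finger_gap': 0.0131, 'joint_pos': [11.5352, 6.309, 116.8518, -0.1372, 56.6692, 82.8813]}
shift [-0.0011, 0.0006, -0.56] turn [0.0004, -0.0004, -0.0002]
```

Gripped (gap 13.1 mm, light 4 N contact). I lift and work out the spindle's rough place.

Request:
servo_tool:
  increments:
    - [[0,0,-0.1],[0,0,0]]
    - [[0,0,-0.2],[0,0,0]]
    - [[0,0,-0.3],[0,0,0]]
    - [[0,0,-0.45],[0,0,0]]
    - [[0,0,-0.56],[0,0,0]]
    - [[0,0,-0.56],[0,0,0]]
    - [[0,0,-0.56],[0,0,0]]

```text
clock: 6.12
position: [0.5199, 0.1604, 0.1319]
eef_rot: [179.8, -0.4, 18.7]
wrist_force: [-0.5, -0.4, -1.0]
finger_gap: 0.0131
```

```bash
python3 - <<'E'
from h import *
state()
for n in('top','scene'):
    c=snap(n);w=cloud(c);z=w[...,2]
    m=(z>.069)&(z<.083)&(w[...,1]<0.0)&(w[...,1]>-.25)&(abs(w[...,0]-.55)<.08);print(n,m.sum(),np.median(w[m],0))
plan([.48,-.155,.13],18.8)
E
```

```text
{'clock': 6.1167, 'position': [0.5199, 0.1604, 0.1319], 'eef_rot': [179.8278, -0.3749, 18.7293], 'wrist_force': [-0.5109, -0.4394, -0.9768], 'moment': [-0.0026, 0.0093, 0.0301], 'finger_gap': 0.0131, 'joint_pos': [11.5622, -3.8407, 111.9281, -0.1308, 71.5192, 82.8745]}
top 49 [ 0.58065541 -0.13396041  0.07420127]
scene 63 [ 0.58240265 -0.13506957  0.07609868]
shift [-0.5465, 1.1448, -0.0046] turn [0.0003, 0.0, -0.0002]
```

Request:
servo_tool:
  increments:
    - [[-0.1,0.15,0],[0,0,0]]
    - [[-0.2,0.3,0],[0,0,0]]
    - [[-0.3,0.45,0],[0,0,0]]
    - [[-0.4,0.6,0],[0,0,0]]
    - [[-0.46,0.75,0],[0,0,0]]
    - [[-0.46,0.9,0],[0,0,0]]
    - [[-0.46,1.0,0],[0,0,0]]
    - [[-0.46,1.0,0],[0,0,0]]

```text
clock: 6.88
position: [0.4882, -0.1183, 0.1266]
eef_rot: [179.9, 0.2, 18.4]
wrist_force: [0.3, -0.3, -1.3]
finger_gap: 0.0134
```

```bash
python3 - <<'E'
from h import *
state();plan([.505,-.161,.13],18.7)
E
```

```text
{'clock': 6.8833, 'position': [0.4882, -0.1183, 0.1266], 'eef_rot': [179.8754, 0.1826, 18.4152], 'wrist_force': [0.2533, -0.2995, -1.2544], 'moment': [-0.0086, 0.0262, 0.071], 'finger_gap': 0.0134, 'joint_pos': [-19.6166, -8.8057, 116.9938, -0.2216, 71.8791, 52.037]}
shift [0.0097, 0.1832, -0.0132] turn [0.0003, 0.0005, -0.0008]
```

Request:
servo_tool:
  increments:
    - [[0.01,0.1,-0.013],[0,0.0005,-0.001]]
    - [[0.01,0.18,-0.013],[0,0.0005,-0.001]]
    - [[0.01,0.18,-0.013],[0,0.0005,-0.001]]
    - [[0.01,0.18,-0.013],[0,0.0005,-0.001]]
    - [[0.01,0.18,-0.013],[0,0.0005,-0.001]]

```text
clock: 7.3
position: [0.5036, -0.1591, 0.128]
eef_rot: [-180.0, 0.2, 18.8]
wrist_force: [-0.5, 0.1, 0.1]
finger_gap: 0.0133
```

```bash
python3 - <<'E'
from h import *
s=state();c=snap('wrist','w3');w=cloud(c);z=w[...,2]
u,v=map(int,proj(c,[.582,-.135,.076]));print(u,v)
r=70;u0,v0=u-r,max(0,v-r);cv2.imwrite('pics/w3c.png',cv2.resize(c['image'][v0:v0+2*r,u0:u0+2*r,::-1],(600,600),interpolation=cv2.INTER_CUBIC))
print('origin',u0,v0)
near=np.hypot(w[...,0]-.582,w[...,1]+.135)
m=(z>.070)&(near<.022);print(m.sum(),np.median(z[m]),'shoulder z',np.median(z[(near>.016)&(near<.02)]))
sel=(near<.025)&(z>.05);print(np.histogram(z[sel],bins=np.arange(.05,.085,.002)))
q=np.argwhere(m)[:,::-1];Q=np.array([ray(c,*p,.076)[:2] for p in q],np.float32);print('top circ',cv2.minEnclosingCircle(Q),'rect',cv2.minAreaRect(Q),'mean',Q.mean(0))
E
```

```text
{'clock': 7.3, 'position': [0.5036, -0.1591, 0.128], 'eef_rot': [-179.9588, 0.1519, 18.7893], 'wrist_force': [-0.539, 0.0953, 0.0904], 'moment': [0.0585, 0.012, -0.0061], 'finger_gap': 0.0133, 'joint_pos': [-23.3159, -5.3599, 113.747, -0.0751, 71.7532, 47.9185]}
280 96
origin 210 26
883 0.07693085639042546 shoulder z 0.06095615683849087
(array([   0,    0,   14,   90,  307, 2634,  174,    0,    2,    2,    2,
          1,   76,  752,   52,    0,    0]), array([0.05 , 0.052, 0.054, 0.056, 0.058, 0.06 , 0.062, 0.064, 0.066,
       0.068, 0.07 , 0.072, 0.074, 0.076, 0.078, 0.08 , 0.082, 0.084]))
top circ ((0.5792675018310547, -0.13611748814582825), 0.012909297831356525) rect ((0.5809836983680725, -0.13289488852024078), (0.01763504557311535, 0.025569012388586998), 61.812618255615234) mean [ 0.5806396  -0.13393617]
```

View pics/w3c.png

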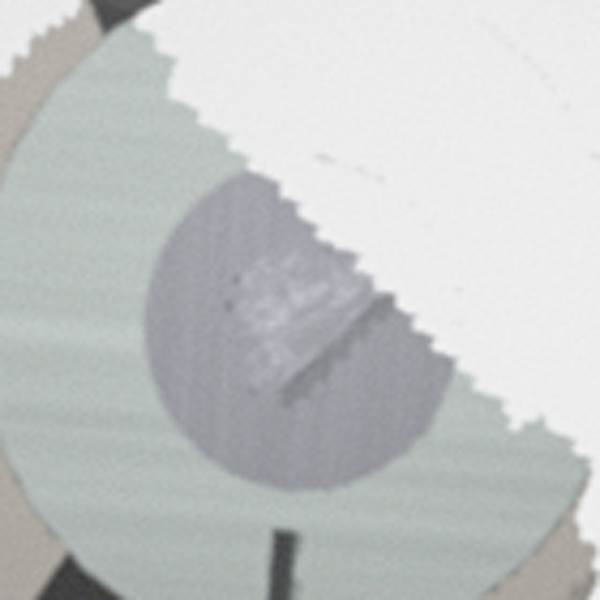

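Crop: the spindle top is at (300,320) with its flat facing lower right, about 45° anticlockwise of the mark. The dark strip of the mark is at (285,560). The enclosing circle has r = 12.9 mm (13 expected) and the rectangle is 17.6×25.6 mm (18×26 expected). Next: the mark's direction, the shoulder circle and the knob's place in the hand.

```bash
python3 - <<'E'
from h import *
c=snap('wrist');w=cloud(c);z=w[...,2];s=manip.read_state()
A=np.array([.5792,-.1362]);d=w[...,:2]-A;r=np.hypot(*np.moveaxis(d,-1,0));an=np.degrees(np.arctan2(d[...,1],d[...,0]))%360
def fit(P):
    M=np.c_[2*P,np.ones(len(P))];x=np.linalg.lstsq(M,(P**2).sum(1),rcond=None)[0];return x[:2],np.sqrt(x[2]+x[:2]@x[:2])
m=(z>.0595)&(z<.066)&(r>.027)&(r<.057)&(an>150)&(an<250)
print('rib px',m.sum(),np.median(z[m]));P=w[m][:,:2]
if m.sum()>10: print(P.mean(0),'angle',np.median(an[m]),'r',np.percentile(r[m],[3,97]),cv2.minAreaRect(P.astype(np.float32)))
dk=(c['image'].max(2)<110)&(r>.03)&(r<.057)&(an>180)&(an<215);print('dark',dk.sum(),np.median(an[dk]),np.percentile(r[dk],[3,97]),np.median(z[dk]))
# steel disc by colour: bluish grey shoulder vs greenish
im=c['image'].astype(int);sh=((im[...,2]-im[...,1])>0)&(im.max(2)<200)&(r<.035)
k=np.uint8(sh);k=cv2.morphologyEx(k,cv2.MORPH_OPEN,np.ones((3,3)));cs,_=cv2.findContours(k,0,1);q=max(cs,key=cv2.contourArea).reshape(-1,2)
Q=np.array([ray(c,*p,.061)[:2] for p in q]);a=np.degrees(np.arctan2(*(Q-A).T[::-1]))%360
e=Q[(a>100)&(a<255)];print('shoulder arc fit',fit(e),len(e))
# housing edges
for n in('top','scene'):
    cc=snap(n);ww=cloud(cc);h=(ww[...,2]>.033)&(ww[...,2]<.046)&(abs(ww[...,0]-.56)<.2)&(abs(ww[...,1]+.13)<.17)
    n_,lab,st,ce=cv2.connectedComponentsWithStats(np.uint8(h));k=1+st[1:,4].argmax();print(n,cv2.minAreaRect(ww[lab==k][:,:2].astype(np.float32)))
# knob in hand
t=R.from_euler('xyz',s['eef_rot'],degrees=True);L=t.inv().apply((w-s['position']).reshape(-1,3)).reshape(w.shape)
f=(L[...,2]>-.042)&(L[...,2]<-.03)&(np.hypot(L[...,0],L[...,1])<.035);P=L[f];print('foot top',f.sum(),np.median(P,0).round(4))
rr=P[:,:2];hull=cv2.convexHull(rr.astype(np.float32)).reshape(-1,2);hull=hull[hull[:,0]>-.002];print('foot fit',fit(hull.astype(float)),'x max',np.percentile(rr[:,0],99.5),'y',np.percentile(rr[:,1],[.5,99.5]))
b=(L[...,2]>-.068)&(L[...,2]<-.06)&(abs(L[...,1])<.008)&(L[...,0]>.0125)&(L[...,0]<.03);print('bar end x',b.sum(),np.percentile(L[b][:,0],[95,99]) if b.sum() else '')
E
```

```text
rib px 153 0.0619029088384421
[ 0.53758013 -0.14618913] angle 193.68738016054937 r [0.03333789 0.05258273] ((0.5343911647796631, -0.1336308717727661), (0.02016577497124672, 0.030286792665719986), 13.519314765930176)
dark 518 194.73554605582845 [0.03550824 0.05693394] 0.153139801847929
shoulder arc fit (array([ 0.57895752, -0.13600325]), np.float64(0.02559869763226329)) 95
top ((0.5738011598587036, -0.13796831667423248), (0.21956834197044373, 0.21987026929855347), 13.842804908752441)
scene ((0.5666314363479614, -0.14248761534690857), (0.2427373230457306, 0.22382062673568726), 14.102086067199707)
foot top 2112 [ 0.0138 -0.0012 -0.0363]
foot fit (array([-0.00110291, -0.00098924]), np.float64(0.024376769435227225)) x max 0.02267643361737733 y [-0.02459885  0.02250628]
bar end x 975 [0.02067114 0.02091529]
```

Spindle axis (0.579,−0.136), confirmed by the shoulder arc. The rib is 33–53 mm out at z = 62 mm with direction 193.8°, matching the housing yaw of 14°. The knob sits at tool (−1.1,−1.0) mm. The flat faces about 242°, so tool yaw should be about 62°. I move above the spindle.

```bash
cat >> h.py <<'E'
AX=np.array([.5790,-.1361]);OFF=np.array([-.0011,-.0010,0])
def planK(yaw,z):
    o=R.from_euler('xyz',[180,0,yaw],degrees=True).apply(OFF)
    plan([AX[0]-o[0],AX[1]-o[1],z],yaw)
def knob():
    s=manip.read_state();o=R.from_euler('xyz',s['eef_rot'],degrees=True).apply(OFF-np.array([0,0,.014]))
    print('t',round(s['clock'],2),'knob foot err mm',((s['position']+o-np.r_[AX,.061])*1000).round(2),'rpy',np.round(s['eef_rot'],2),'F',np.round(s['wrist_force'],2),'M',np.round(s['moment'],3),'gap',round(s['finger_gap'],4))
E
python3 -c "
from h import *
knob();planK(61.8,.088)"
```

```text
t 7.5 knob foot err mm [-75.91 -22.48  82.53] rpy [1.7991e+02 3.0000e-02 1.8850e+01] F [-0.43 -0.33 -0.97] M [-0.005  0.008  0.035] gap 0.0132
shift [0.318, 0.0086, 0.166] turn [0.0002, 0.0002, -0.1193]
```

Request:
servo_tool:
  increments:
    - [[0.1,0.003,0.0],[0,0,-0.02]]
    - [[0.2,0.006,0.0],[0,0,-0.04]]
    - [[0.318,0.008,0.05],[0,0,-0.06]]
    - [[0.318,0.008,0.1],[0,0,-0.08]]
    - [[0.318,0.008,0.166],[0,0,-0.1]]
    - [[0.318,0.008,0.166],[0,0,-0.119]]
    - [[0.318,0.008,0.166],[0,0,-0.119]]
    - [[0.318,0.008,0.166],[0,0,-0.119]]
    - [[0.318,0.008,0.166],[0,0,-0.119]]

```text
clock: 8.25
position: [0.5808, -0.1353, 0.0889]
eef_rot: [179.9, 0.1, 61.6]
wrist_force: [-0.3, -0.2, 0.1]
finger_gap: 0.013
```

```bash
python3 - <<'E'
from h import *
knob();planK(61.8,.070)
c=snap('wrist');w=cloud(c);s=manip.read_state()
t=R.from_euler('xyz',s['eef_rot'],degrees=True);L=t.inv().apply((w-s['position']).reshape(-1,3)).reshape(w.shape)
P=L[(L[...,2]>-.042)&(L[...,2]<-.03)&(np.hypot(L[...,0],L[...,1])<.035)];print(np.median(P,0),np.percentile(P[:,0],99.5),np.percentile(P[:,1],[.5,99.5]))
E
```

```text
t 8.25 knob foot err mm [ 0.41  0.29 41.91] rpy [1.7987e+02 7.0000e-02 6.1560e+01] F [-0.31 -0.24  0.14] M [ 0.038 -0.015  0.003] gap 0.013
shift [-0.0017, -0.0012, 0.0756] turn [0.0004, 0.0002, -0.0007]
[ 0.01503358 -0.00087037 -0.03658748] 0.023707441618285453 [-0.02412138  0.02283868]
```

Request:
servo_tool:
  increments:
    - [[-0.0017,-0.0012,0.03],[0,0,0]]
    - [[-0.0017,-0.0012,0.06],[0,0,0]]
    - [[-0.0017,-0.0012,0.08],[0,0,0]]
    - [[-0.0017,-0.0012,0.088],[0,0,0]]
    - [[-0.0017,-0.0012,0.088],[0,0,0]]
    - [[-0.0017,-0.0012,0.088],[0,0,0]]

```text
clock: 8.8
position: [0.5802, -0.1357, 0.0666]
eef_rot: [179.9, 0.1, 61.6]
wrist_force: [0.1, -0.2, -0.9]
finger_gap: 0.0132
```

```bash
python3 -c "
from h import *
knob();planK(61.8,.060)"
```

```text
t 8.8 knob foot err mm [-0.18 -0.08 19.64] rpy [1.7989e+02 7.0000e-02 6.1570e+01] F [ 0.13 -0.19 -0.86] M [ 0.022 -0.04   0.027] gap 0.0132
shift [0.0007, 0.0003, 0.0266] turn [0.0003, 0.0002, -0.0006]
```

Request:
servo_tool:
  increments:
    - [[0.0007,0.0003,0.004],[0,0,-0.0006]]
    - [[0.0007,0.0003,0.008],[0,0,-0.0006]]
    - [[0.0007,0.0003,0.012],[0,0,-0.0006]]
    - [[0.0007,0.0003,0.016],[0,0,-0.0006]]
    - [[0.0007,0.0003,0.018],[0,0,-0.0006]]
    - [[0.0007,0.0003,0.018],[0,0,-0.0006]]

```text
clock: 9.3
position: [0.5803, -0.1356, 0.062]
eef_rot: [179.9, 0.1, 61.8]
wrist_force: [-0.3, -0.6, -0.5]
finger_gap: 0.0131
```

```bash
python3 -c "
from h import *
knob();planK(61.8,.060)"
```

```text
t 9.3 knob foot err mm [-0.11  0.06 14.99] rpy [1.7991e+02 7.0000e-02 6.1780e+01] F [-0.29 -0.62 -0.55] M [0.033 0.027 0.014] gap 0.0131
shift [0.0001, 0.0004, 0.008] turn [0.0003, 0.0002, -0.0]
```

Request:
servo_tool:
  increments:
    - [[0,0.0003,0.003],[0,0,0]]
    - [[0,0.0003,0.006],[0,0,0]]
    - [[0,0.0003,0.008],[0,0,0]]
    - [[0,0.0003,0.008],[0,0,0]]

```text
clock: 9.63
position: [0.5802, -0.1356, 0.0598]
eef_rot: [179.9, 0.1, 61.8]
wrist_force: [-0.3, -0.2, -0.2]
finger_gap: 0.0132
```

```bash
python3 -c "
from h import *
knob()"
```

```text
t 9.63 knob foot err mm [-0.17  0.05 12.81] rpy [1.7992e+02 8.0000e-02 6.1790e+01] F [-0.28 -0.16 -0.16] M [-0.016 -0.004  0.035] gap 0.0132
```

No force at 12.8 mm, below the spindle top at 16 mm, so it appears to be going straight in. I continue gently.

Request:
servo_tool:
  increments:
    - [[0,0,0.004],[0,0,0]]
    - [[0,0,0.008],[0,0,0]]
    - [[0,0,0.012],[0,0,0]]
    - [[0,0,0.016],[0,0,0]]
    - [[0,0,0.016],[0,0,0]]

```text
clock: 10.05
position: [0.58, -0.1355, 0.0555]
eef_rot: [180.0, 0.1, 61.8]
wrist_force: [0.5, 0.6, -2.1]
finger_gap: 0.0133
```

```bash
python3 -c "
from h import *
knob()"
```

```text
t 10.05 knob foot err mm [-0.36  0.12  8.46] rpy [1.7995e+02 8.0000e-02 6.1780e+01] F [ 0.5   0.6  -2.08] M [-0.049 -0.032  0.031] gap 0.0133
```

Request:
servo_tool:
  increments:
    - [[0.0008,-0.0003,0.004],[0,0,0]]
    - [[0.0008,-0.0003,0.008],[0,0,0]]
    - [[0.0008,-0.0003,0.012],[0,0,0]]
    - [[0.0008,-0.0003,0.016],[0,0,0]]
    - [[0.0008,-0.0003,0.02],[0,0,0]]
    - [[0.0008,-0.0003,0.024],[0,0,0]]
    - [[0.0008,-0.0003,0.024],[0,0,0]]

```text
clock: 10.63
position: [0.5799, -0.1353, 0.0491]
eef_rot: [180.0, 0.1, 61.8]
wrist_force: [0.5, 0.2, -0.1]
finger_gap: 0.0134
```

```bash
python3 -c "
from h import *
knob()"
```

```text
t 10.63 knob foot err mm [-0.52  0.37  2.12] rpy [1.7998e+02 9.0000e-02 6.1780e+01] F [ 0.5   0.24 -0.13] M [ 0.037 -0.033  0.019] gap 0.0134
```

Request:
servo_tool:
  increments:
    - [[0.0008,0.001,0.003],[0,0,0]]
    - [[0.0008,0.001,0.006],[0,0,0]]
    - [[0.0008,0.001,0.008],[0,0,0]]
    - [[0.0008,0.001,0.008],[0,0,0]]

```text
clock: 10.97
position: [0.5801, -0.1352, 0.047]
eef_rot: [180.0, 0.1, 61.8]
wrist_force: [2.4, -0.2, -0.8]
finger_gap: 0.0132
```

```bash
python3 -c "
from h import *
knob()"
```

```text
t 10.97 knob foot err mm [-0.32  0.42 -0.04] rpy [1.800e+02 9.000e-02 6.178e+01] F [ 2.42 -0.21 -0.81] M [-0.056 -0.018 -0.021] gap 0.0132
```

Request:
servo_tool:
  increments:
    - [[0.0004,0.0004,0.002],[0,0,0]]
    - [[0.0004,0.0004,0.004],[0,0,0]]
    - [[0.0004,0.0004,0.004],[0,0,0]]

```text
clock: 11.22
position: [0.5803, -0.1352, 0.0461]
eef_rot: [180.0, 0.1, 61.8]
wrist_force: [0.2, 0.0, -0.7]
finger_gap: 0.013
```

```bash
python3 -c "
from h import *
knob()"
```

```text
t 11.22 knob foot err mm [-0.08  0.44 -0.92] rpy [1.7998e+02 9.0000e-02 6.1780e+01] F [ 0.19  0.05 -0.74] M [ 0.021  0.078 -0.069] gap 0.013
```

Request:
servo_tool:
  increments:
    - [[-0.0004,0.0008,0.002],[0,0,0]]
    - [[-0.0004,0.0008,0.004],[0,0,0]]
    - [[-0.0004,0.0008,0.004],[0,0,0]]

```text
clock: 11.47
position: [0.5805, -0.1353, 0.046]
eef_rot: [-180.0, 0.1, 61.8]
wrist_force: [-2.7, 1.0, 4.5]
finger_gap: 0.0132
```

```bash
python3 -c "
from h import *
knob()"
```

```text
t 11.47 knob foot err mm [ 0.11  0.33 -1.  ] rpy [-1.800e+02  8.000e-02  6.179e+01] F [-2.69  1.02  4.53] M [0.294 0.556 0.083] gap 0.0132
```

It is seated: 4.5 N at the expected depth. Now I turn it clockwise to the mark (tool yaw 61.8° → 13.8°) in two slow calls.

```bash
python3 -c "
from h import *
planK(37.8,.0462);planK(13.8,.0462)"
```

```text
shift [-0.0033, 0.0017, -0.0008] turn [0.0, 0.0002, 0.0666]
shift [-0.0057, 0.0022, -0.0008] turn [0.0001, 0.0002, 0.1333]
```

Request:
servo_tool:
  increments:
    - [[-0.0008,0.0008,-0.0008],[0,0,0.007]]
    - [[-0.0012,0.001,-0.0008],[0,0,0.014]]
    - [[-0.0015,0.0012,-0.0008],[0,0,0.021]]
    - [[-0.002,0.0013,-0.0008],[0,0,0.028]]
    - [[-0.0023,0.0014,-0.0008],[0,0,0.035]]
    - [[-0.0026,0.0015,-0.0008],[0,0,0.042]]
    - [[-0.003,0.0016,-0.0008],[0,0,0.049]]
    - [[-0.0033,0.0017,-0.0008],[0,0,0.056]]
    - [[-0.0033,0.0017,-0.0008],[0,0,0.063]]
    - [[-0.0033,0.0017,-0.0008],[0,0,0.0666]]

```text
clock: 12.3
position: [0.58, -0.1374, 0.0461]
eef_rot: [179.9, 0.2, 37.7]
wrist_force: [-2.8, -4.4, -0.2]
finger_gap: 0.0129
```

```bash
python3 -c "
from h import *
knob();planK(13.8,.0462)"
```

```text
t 12.3 knob foot err mm [-0.48 -1.15 -0.85] rpy [179.91   0.2   37.75] F [-2.78 -4.38 -0.22] M [-0.821  0.549  0.096] gap 0.0129
shift [0.0025, -0.0011, -0.0002] turn [0.0004, 0.0005, 0.0665]
```

Request:
servo_tool:
  increments:
    - [[0.0025,-0.001,0.0],[0,0,0.007]]
    - [[0.0025,-0.001,0.0],[0,0,0.014]]
    - [[0.0025,-0.001,0.0],[0,0,0.021]]
    - [[0.0025,-0.001,0.0],[0,0,0.028]]
    - [[0.0025,-0.001,0.0],[0,0,0.035]]
    - [[0.0025,-0.001,0.0],[0,0,0.042]]
    - [[0.0025,-0.001,0.0],[0,0,0.049]]
    - [[0.0025,-0.001,0.0],[0,0,0.056]]
    - [[0.0025,-0.001,0.0],[0,0,0.063]]
    - [[0.0025,-0.001,0.0],[0,0,0.0665]]

```text
clock: 13.13
position: [0.5795, -0.1376, 0.0462]
eef_rot: [179.8, 0.3, 13.7]
wrist_force: [-3.5, -3.0, 2.1]
finger_gap: 0.0135
```

Request:
servo_tool:
  increments:
    - [[0,0,0],[0,0,0]]
    - [[0,0,0],[0,0,0]]

```text
clock: 13.3
position: [0.5795, -0.1377, 0.0462]
eef_rot: [179.8, 0.3, 13.8]
wrist_force: [-0.3, -1.4, 0.4]
finger_gap: 0.0132
```

```bash
python3 -c "
from h import *
knob();planK(13.8,.0462)"
```

```text
t 13.3 knob foot err mm [-0.76 -0.8  -0.84] rpy [179.78   0.27  13.79] F [-0.31 -1.36  0.38] M [-0.209  0.273  0.068] gap 0.0132
shift [0.004, -0.0026, -0.0002] turn [0.0006, 0.0008, -0.0]
```

Request:
servo_tool:
  increments:
    - [[0,0,0],[0,0,0]]
    - [[0,0,0],[0,0,0]]
    - [[0,0,0],[0,0,0]]
    - [[0,0,0],[0,0,0]]
    - [[0,0,-0.05],[0,0,0]]
    - [[0,0,-0.12],[0,0,0]]
    - [[0,0,-0.22],[0,0,0]]
    - [[0,0,-0.35],[0,0,0]]
    - [[0,0,-0.4],[0,0,0]]
    - [[0,0,-0.4],[0,0,0]]
  gripper: 0.4

```text
clock: 14.13
position: [0.583, -0.1381, 0.152]
eef_rot: [179.5, -0.2, 13.8]
wrist_force: [-0.4, 0.0, 0.5]
finger_gap: 0.0512
```

Request:
servo_tool:
  increments:
    - [[-0.1,0,0],[0,0,0]]
    - [[-0.2,0,0],[0,0,0]]
    - [[-0.28,0,0],[0,0,0]]
    - [[-0.28,0,0],[0,0,0]]
    - [[-0.28,0,0],[0,0,0]]
    - [[-0.28,0,0],[0,0,0]]

```text
clock: 14.63
position: [0.515, -0.1546, 0.151]
eef_rot: [179.5, -0.2, 13.8]
wrist_force: [0.1, -0.1, 0.1]
finger_gap: 0.0511
```

```bash
python3 - <<'E'
from h import *
state();c=snap('wrist','w4');w=cloud(c);z=w[...,2]
u,v=map(int,proj(c,[*AX,.1]));r=80;u0,v0=u-r,max(0,v-r+20);print(u,v)
cv2.imwrite('pics/w4c.png',cv2.resize(c['image'][v0:v0+2*r,u0:u0+2*r,::-1],(600,600),interpolation=cv2.INTER_CUBIC))
d=np.hypot(w[...,0]-AX[0],w[...,1]-AX[1]);dark=c['image'].max(2)<130
m=(d<.03)&(z>.105)&(z<.12);print('bar top',m.sum(),np.median(z[m]),cv2.minAreaRect(w[m][:,:2].astype(np.float32)))
f=(d<.03)&(z>.076)&(z<.09)&dark;P=w[f];print('foot top',f.sum(),np.median(P[:,2]),cv2.minEnclosingCircle(P[:,:2].astype(np.float32)))
M=np.c_[P[:,:2],np.ones(len(P))];print('tilt',np.linalg.lstsq(M,P[:,2],rcond=None)[0][:2])
n=(d>.026)&(d<.04)&(z>.074)&(z<.1)&dark;print('nose',n.sum(),w[n].mean(0),np.degrees(np.arctan2(w[n][:,1].mean()-AX[1],w[n][:,0].mean()-AX[0]))%360)
m=(z>.0595)&(z<.066)&(d>.036)&(d<.057)&(w[...,0]<.56);print('rib',m.sum(),w[m].mean(0),np.degrees(np.arctan2(w[m][:,1].mean()-AX[1],w[m][:,0].mean()-AX[0]))%360)
E
```

```text
{'clock': 14.6333, 'position': [0.515, -0.1546, 0.151], 'eef_rot': [179.5196, -0.1832, 13.7863], 'wrist_force': [0.0658, -0.1003, 0.1278], 'moment': [0.0192, -0.0117, -0.0103], 'finger_gap': 0.0511, 'joint_pos': [-22.2649, -5.6504, 111.7202, -0.2926, 73.4996, 54.0317]}
271 120
bar top 1559 0.11273712913141001 ((0.5781787633895874, -0.13706359267234802), (0.04391532018780708, 0.013967839069664478), 14.767187118530273)
foot top 2144 0.08291856720219369 ((0.5754469037055969, -0.13668477535247803), 0.026098288595676422)
tilt [-0.02291129 -0.00689837]
nose 88 [ 0.55008323 -0.14424223  0.08887194] 195.72586898688178
rib 95 [ 0.53492326 -0.14678345  0.0618286 ] 193.62475725734578
```

View pics/w4c.png

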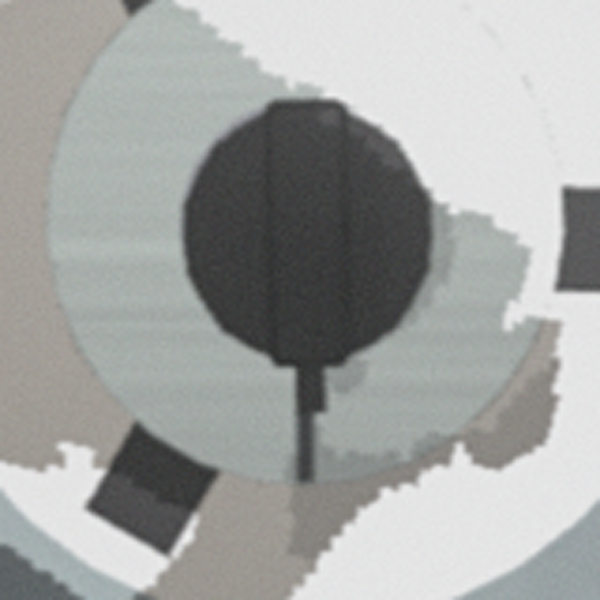

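The last picture shows the knob home on the spindle (centre (308,232)), with its nose (310,385) in line with the rib (305,450). Bar top 112.7 mm puts the underside at 60.7 mm, against a shoulder at 61.0 mm. The bar is at 14.8° and the mark at 13.7°; the centre is about 1.3 mm off the axis. All are within limits and the gripper is clear, so I hand in.

```bash
python3 -c "
from h import *
print(manip.hand_in())"
```

```text
the job is handed in; nothing more can be done
None
```

I took the small black knob from the tray and put it fully home on the reel counter's spindle. I then turned it clockwise with the spindle to the mark, let go and moved clear. The job was handed in after about 14.6 s on the robot's clock, and no verdict was reported.

**Seating:** I measured the direction the flat faces (about 242°) in the wrist camera and lowered the knob at that angle. It dropped straight on without any search turning. The most upward force I saw was about 4.5 N, read between moves.

**Last checks:**

| Check | Measured | Limit |
|---|---|---|
| Underside against the shoulder | about 0.3 mm lower | 3 mm |
| Knob centre off the axis | about 1.3 mm | 3 mm |
| Pointer against the mark | about 1 to 2° | about 13° |

- **Gripper:** it was open and clear, with about zero force.
- **Tilt:** a rough fit to the top of the foot gave about 0.02 rad, inside the 0.06 limit.
- **Other things:** I did not re-measure the loose items. The first grip closed in the air, and I saw no sign of contact with any of them.

**Disagreement found:** the real fingertips end about 43 mm behind the reported TCP, so the first grip closed in air above the knob. The wrist and scene cameras agreed on this, and I corrected for it from then on.

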